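# Lid the washed kitchen pots

## Robot

A 6-joint arm with a two-finger parallel gripper is mounted at the origin on the work surface. World frame = base frame: x ahead of the robot, y to its left, z up, the work surface at z = 0. Lengths are in m, angles in rad, forces in N, time in s.
With the tool pointing down it reaches from about 0.25 to 0.725 m from the base axis. Payload 9.7 kg.
Tool frame: the origin (TCP) lies at the very end of the fingers, on their centre line; the grasp point (between the pads) lies 19 mm behind it; z points along the fingers, y is the line along which they close (so a half turn about z gives the same grasp; the last joint's range is limited). The gripper opens to 85 mm and grips with 20 to 120 N. Pads are 22 mm wide; open, the fingers measure 114 mm over their backs; the gripper's body (76 mm by 85 mm) begins 54 mm behind the grasp point. The pads swing forward as they close: fully open they stand 13 mm farther back than shut.
Start: joints at [1.24, 0.087, 0.176, 1.66, 0, 1.571], TCP at [0.179, 0.52, 0.231] pointing down, gripper open.
Joint ranges: [-3.13, 3.13], [-0.85, 1.81], [-1.15, 1.24], [-2.2, 2.28], [-1.44, 1.52], [-3.14, 3.14]. Speed limits (rad/s): [2.22, 2.22, 2.57, 3.14, 3.14, 3.14].

## Interface

Orientations are given as a unit quaternion [w, x, y, z].
In Python, from station import sensors, camera, sign_off, finder gives the robot as it stands.
- The arm moves only by the shell command python3 -m crank 'ROWS' [FORCE]. ROWS is a JSON object with one list for each field, all of the same length, 1 to 12, a row being the entries at one place: aperture (the opening from 0.0 (shut) to 1.0 (fully open)), x, y, z (the shift in m), ax, ay, az (a rotation vector in rad); each row is the pose to reach, as a shift and turn from the pose commanded when the command began, along the tool's axes at that moment; what a row does not reach only later rows make up. A row lasts 1/10 s, in which the tool goes at most 0.05 m and 0.15 rad, less where a joint would pass 70% of its speed; a pose out of reach is approached as far as the arm can. The fingers move at their own pace and stop on an object; FORCE is the grip in N (left out, the last holds). Time passes only in rows, so rows that do not move let the fingers close. It prints the time, the measured TCP pose, the force, the opening and the grip force at its end. Input that does not fit is refused with a message, and nothing moves.
- sensors.state(): the state, without advancing time (a new reading comes with each control period).
- camera(name): name is "scene" or "top" or "wrist"; returns a dict with "frame" (400x640x3 uint8, blue, green, red), "range_z" (400x640 float32, m along the optical axis (not along the pixel's ray), 0 where there is no reading), "intrinsics" (3x3 intrinsics, pixels), "R" (3x3) and "t" (3): a world point X has camera coordinates R X + t; the wrist camera has in their place "hand_eye" (4x4, takes a point from camera to tool coordinates, whose origin is the TCP and whose axes are the flange's). Camera axes: x right, y down, z forward; pixel columns grow to the right and rows downward; lengths in m; the calibration is good to about 2 mm. A picture is of the moment at which its call begins: read the wrist's pose just before it.
- sign_off(): hands the job in; it is judged then, once.
Trained networks look in a picture, given as the dict that the camera call returned (one of the last four; its "shot" number tells which), for a name from the list of things; names that differ only in an ending like _2 or _b are one class to them, and where a whole thing is asked for, a point or a joint stands for the part that bears it (a point fixed in the world has none). Each returns a list of dicts, best first, with "confidence" (0 to 1); they miss things now and then, are a little off and sometimes report something else, mostly with a low value. They report only what shows in the picture. A call takes as long as a camera call. They do not tell look-alikes from the thing itself.
- finder.look_for(picture, query): "bbox" ([centre column, centre row, width, height] in pixels, round what is visible of it).
- finder.masks_of(picture, query): "pixels" (400x640 bool, what is visible of it) and "bbox" ([centre column, centre row, width, height] in pixels, round what is visible of it).
- finder.tip_of(picture, query): "location" ([column, row] in pixels: a listed point, or the origin of a listed thing).
The state is a dict: "time_s": time; "qpos": joint angles; "qvel": joint speeds; "joint_torque": joint torques, N m; "tool_pos": TCP position; "orientation": TCP orientation; "force": force on the tool from outside, world axes, zero at the start; "torque": the same for the moment, N m; "gripper_width": opening from 0.0 (shut) to 1.0 (fully open); "finger_force": force on a finger pad.
Only numpy, scipy, OpenCV 4.12 (cv2) and the standard library are available. Lean on these libraries where they do the work, as an engineer would, in place of code of your own. Each camera call takes 0.05 s, during which the arm holds its last target. There are 200 camera calls.

## Task

The crockery is out of the dishwasher and must be put under its lids: lift the small pot straight up out of the big pot and stand it in the middle of the round cork mat, then close the big pot, the small pot and the oblong box, each with the lid that fits, seated flat with its plug in the mouth. Set things down gently rather than dropping them, leave the big pot and the box standing where they are, and do not disturb the mug, the jar or the egg cup.

Things in the scene. Friction and masses are not known exactly. Their poses are not given: they have to be found in the camera images.
- small_pot: Small tall round white pot, open at the top, upright inside the big pot at the start, its rim 31 mm above the big pot's rim. 95 mm high, outside diameter 52 mm at the foot widening to 62 mm at the rim, wall 5 mm (mouth 52 mm inside), about 0.25 kg. Origin: centre of its underside; z up along its axis. On the mat its origin is 8 mm above the mat's.
- big_pot: Wide round white pot, open at the top: outside diameter 100 mm, 70 mm high, wall 5 mm (mouth 90 mm inside), floor 6 mm thick, loose, about 0.75 kg. Only about 15 mm is free between its rim and the small pot: grip the small pot above that rim. Origin: centre of its underside; z up.
- oblong_box: Oblong white open box, 112 mm (its x) by 76 mm (its y) outside, 60 mm high, wall 5 mm (mouth 102 x 66 mm inside), loose, about 0.7 kg. Origin: centre of its underside; x along its long side, z up.
- round_mat: Round cork mat, diameter 92 mm, 8 mm thick, fixed to the counter, with a thin dark circle of 66 mm diameter drawn on it. Origin: centre of its underside, on the counter; the small pot belongs at its centre.
- big_lid: Largest round white lid, right way up, 0.18 kg. Disc 108 mm across, 7 mm thick; under it a plug 76 mm across, 8 mm deep; in its middle an upright steel knob 22 mm across, 28 mm high. Origin: centre of the plug's underside; disc top 15 mm, knob top 43 mm above it. Seated, the disc rests flat on the big pot's rim, 7 mm play all round, origin 62 mm above the pot's.
- small_lid: Small round white lid, right way up, 0.08 kg. Disc 72 mm across, 7 mm thick; under it a plug 40 mm across, 8 mm deep; in its middle an upright steel knob 18 mm across, 28 mm high. Origin: centre of the plug's underside; disc top 15 mm, knob top 43 mm above it. Seated flat on the small pot's rim: 6 mm play all round, origin 87 mm above the pot's.
- oblong_lid: Oblong white lid, right way up, 0.2 kg. Plate 120 (x) by 84 mm (y), 7 mm thick; plug 88 x 52 mm, 8 mm deep; in its middle a steel bar grip 50 mm long (x), 16 mm wide (y), 28 mm high. Origin: centre of the plug's underside; plate top 15 mm, grip top 43 mm above it. Fits the box either way round, sides parallel, 7 mm play, origin then 52 mm above the box's.
- mug: Bystander: white mug, 72 mm across, 75 mm high, handle at its +y side. Origin: centre of its underside.
- jar: Bystander: closed glass jar with steel cap, 60 mm across, 70 mm high. Origin: centre of its underside.
- egg_cup: Bystander: wooden egg cup, 48 mm across, 55 mm high. Origin: centre of its underside.
There are look-alikes about, which are no part of the job. What is shaped like the small_pot but pink or yellow is not meant.

How it is judged:
At the end, for the whole second after the job is handed in: Small pot upright on the mat within 15 mm of centre; each lid on its own pot or box within 12 mm, flat within 4 degrees, seated height within 5 mm; oblong lid within 14 degrees of the box; big pot and box upright, within 50 mm of their start; all at rest (horizontal distance between small_pot and round_mat below 0.015 m and z of small_pot in the frame of round_mat between 0.003 and 0.013 m and angle between the z axis of small_pot and the z axis of round_mat, either way round below 0.07 rad and linear speed of each of small_pot, big_lid, small_lid, oblong_lid, big_pot, oblong_box below 0.02 m/s and horizontal distance between big_lid and big_pot below 0.012 m and z of big_lid in the frame of big_pot between 0.057 and 0.067 m and angle between the z axis of big_lid and the z axis of big_pot, either way round below 0.07 rad and horizontal distance between small_lid and small_pot below 0.012 m and z of small_lid in the frame of small_pot between 0.082 and 0.092 m and angle between the z axis of small_lid and the z axis of small_pot, either way round below 0.07 rad and horizontal distance between oblong_lid and oblong_box below 0.012 m and z of oblong_lid in the frame of oblong_box between 0.047 and 0.057 m and angle between the z axis of oblong_lid and the z axis of oblong_box, either way round below 0.07 rad and angle between the x axis of oblong_lid and the x axis of oblong_box, either way round below 0.25 rad and angle between each of big_pot, oblong_box, small_pot's own z axis and vertical below 0.07 rad and distance of each of big_pot, oblong_box from where it was at the start of the episode below 0.05 m); the robot touches nothing.
It fails at once if the mug, the jar or the egg cup is disturbed (moved over 30 mm or tipped over 0.4 rad) (distance of any of mug, jar, egg_cup from where it was at the start of the episode above 0.03 m or angle between any of mug, jar, egg_cup's own z axis and vertical above 0.4 rad).
It fails at once if a pot or the box is tipped over (past 0.7 rad) (angle between any of small_pot, big_pot, oblong_box's own z axis and vertical above 0.7 rad).
It fails at once if a pot or lid falls or is thrown (moves at over 0.5 m/s out of the fingers, as after a drop of more than 12 mm) ((linear speed of small_pot above 0.5 m/s and contact force between small_pot and the fingers below 0.05 N) or (linear speed of big_lid above 0.5 m/s and contact force between big_lid and the fingers below 0.05 N) or (linear speed of small_lid above 0.5 m/s and contact force between small_lid and the fingers below 0.05 N) or (linear speed of oblong_lid above 0.5 m/s and contact force between oblong_lid and the fingers below 0.05 N)).
It also fails if it takes over 120 s, if anything falls off the work surface, if the arm or the gripper's body presses on something with over 40 N, if the wrist force passes 120 N, or if a joint passes its speed limit or range.

## Working session

There is one attempt and no reset: what is moved stays moved. The work goes in short steps, Python scripts to look and compute and a shell command to move; the robot and the scene stay as the last step left them, time stands still between calls to the robot, and variables do not carry over. Pictures are saved under pics/ and viewed, at most 14 in all, crops included, and the job is handed in when it is done.

```bash
ls; mkdir -p pics
cat > h.py <<'E'
import numpy as np, cv2
from station import sensors, camera, sign_off, finder
from scipy.spatial.transform import Rotation as Rn
def cloud(p):
    K=p["intrinsics"]; z=p["range_z"]; v,u=np.mgrid[0:400,0:640]
    X=np.stack([(u-K[0,2])/K[0,0]*z,(v-K[1,2])/K[1,1]*z,z],-1)
    R=np.array(p["R"]);t=np.array(p["t"])
    W=(X-t)@R; W[z==0]=np.nan
    return W
def tool():
    s=sensors.state(); q=s["orientation"]
    return np.array(s["tool_pos"]), Rn.from_quat([q[1],q[2],q[3],q[0]]).as_matrix()
E
python3 - <<'E'
from h import *
for n in ("scene","top"):
    p=camera(n); cv2.imwrite(f"pics/{n}0.png",p["frame"]); W=cloud(p)
    print(n,np.round(-np.array(p["R"]).T@p["t"],3))
    for o in "small_pot big_pot oblong_box round_mat big_lid small_lid oblong_lid mug jar egg_cup".split():
        for d in finder.masks_of(p,o)[:4]:
            w=W[d["pixels"]]; w=w[~np.isnan(w[:,0])]
            if len(w): print(o,round(d["confidence"],2),np.round(d["bbox"]),len(w),np.round(np.percentile(w,2,axis=0),3),np.round(np.percentile(w,98,axis=0),3))
t,R=tool(); print(t,R.round(3))
E
```

```text
pics
scene [1.627 0.538 0.941]
small_pot 0.91 [426. 210.  24.  33.] 558 [0.417 0.387 0.003] [0.476 0.44  0.096]
small_pot 0.75 [438. 267.  23.  39.] 739 [0.666 0.469 0.008] [0.724 0.521 0.097]
small_pot 0.59 [399. 224.  22.  21.] 391 [0.564 0.342 0.064] [0.624 0.395 0.104]
big_pot 0.92 [399. 240.  41.  36.] 811 [0.547 0.322 0.001] [0.639 0.418 0.073]
oblong_box 0.58 [279. 222.  35.  40.] 1004 [ 0.606 -0.058  0.002] [0.729 0.061 0.063]
round_mat 0.73 [252. 168.  24.  16.] 287 [ 0.35  -0.289 -0.   ] [ 0.439 -0.204  0.013]
round_mat 0.52 [345. 213.  32.  29.] 695 [0.516 0.137 0.005] [0.588 0.231 0.076]
big_lid 0.8 [385. 196.  30.  23.] 480 [0.329 0.215 0.01 ] [0.429 0.307 0.044]
big_lid 0.47 [246. 190.  24.  26.] 394 [ 0.535 -0.2    0.   ] [ 0.586 -0.147  0.073]
oblong_lid 0.58 [309. 190.  42.  23.] 510 [ 0.397 -0.042  0.011] [0.518 0.065 0.045]
mug 0.95 [345. 212.  37.  32.] 735 [0.501 0.137 0.001] [0.588 0.233 0.076]
jar 0.73 [246. 189.  23.  28.] 419 [ 0.482 -0.253 -0.001] [ 0.586 -0.147  0.073]
egg_cup 0.72 [333. 246.  16.  22.] 328 [ 0.673  0.174 -0.001] [0.725 0.224 0.058]
egg_cup
[... 652 characters left out ...]
1 ] [0.428 0.309 0.043]
big_lid 0.24 [344. 149.  52.  49.] 1287 [ 0.607 -0.057 -0.002] [0.726 0.055 0.062]
small_lid 0.56 [474. 185.  24.  25.] 496 [ 0.53  -0.408  0.009] [ 0.594 -0.343  0.043]
oblong_lid 0.72 [340. 222.  45.  54.] 1287 [ 0.397 -0.044  0.001] [0.516 0.065 0.044]
mug 0.73 [279. 187.  38.  29.] 676 [ 0.517  0.134 -0.   ] [0.585 0.228 0.077]
mug 0.56 [214. 172.  24.  30.] 547 [0.565 0.338 0.009] [0.622 0.394 0.104]
jar 0.82 [407. 188.  18.  24.] 406 [ 0.529 -0.198  0.019] [ 0.581 -0.147  0.073]
egg_cup 0.58 [276. 136.  19.  18.] 244 [0.682 0.181 0.003] [0.724 0.221 0.057]
[0.17861352 0.52016805 0.23128868] [[-0.946  0.325 -0.   ]
 [ 0.325  0.946 -0.   ]
 [ 0.    -0.    -1.   ]]
```

Run:
```python
from h import *
p=cv2.imread("pics/top0.png"); cv2.imwrite("pics/top0b.png",cv2.resize(p[95:295,130:530],(800,400),interpolation=cv2.INTER_CUBIC))
# refine: fit circles / rects on height slices from merged clouds
Ws=np.concatenate([cloud(camera(n)).reshape(-1,3) for n in ("top","scene")]+[cloud(camera("top")).reshape(-1,3)]); Ws=Ws[~np.isnan(Ws[:,0])]
def sl(c,r,z0,z1):
    m=(np.hypot(Ws[:,0]-c[0],Ws[:,1]-c[1])<r)&(Ws[:,2]>z0)&(Ws[:,2]<z1); return Ws[m]
for n,c,r,z0,z1 in [("spot",(.594,.366),.045,.093,.11),("bigpot",(.59,.368),.065,.062,.078),("mat",(.395,-.247),.06,.004,.02),
 ("blid disc",(.379,.26),.07,.008,.02),("blid knob",(.379,.26),.025,.035,.05),("slid disc",(.562,-.376),.05,.008,.02),("slid knob",(.562,-.376),.025,.035,.05)]:
    w=sl(c,r,z0,z1); a=w[:,:2].astype(np.float32)
    cc,rr=cv2.minEnclosingCircle(a); print(n,len(w),np.round(cc,3),round(rr*1000,1),"mean",a.mean(0).round(3),"bbmid",((np.percentile(a,1,axis=0)+np.percentile(a,99,axis=0))/2).round(3),"z",np.median(w[:,2]).round(4))
for n,c,r,z0,z1 in [("box",(.666,0),.085,.054,.068),("olid",(.457,.01),.085,.008,.022),("obar",(.457,.01),.04,.035,.05)]:
    w=sl(c,r,z0,z1); a=(w[:,:2]*1000).astype(np.float32); b=cv2.minAreaRect(a); pts=cv2.boxPoints(b)
    e=pts[1]-pts[0],pts[2]-pts[1]; l=max(e,key=np.linalg.norm)
    print(n,len(w),np.round(b[0],1),np.round(b[1],1),"long ang",round(np.degrees(np.arctan2(l[1],l[0])),1),"mean",a.mean(0).round(1),"z",np.median(w[:,2]).round(4))
```

```text
spot 469 [0.592 0.367] 35.6 mean [0.593 0.367] bbmid [0.593 0.368] z 0.0997
bigpot 924 [0.59  0.369] 52.4 mean [0.594 0.37 ] bbmid [0.589 0.369] z 0.0691
mat 1877 [ 0.395 -0.246] 59.3 mean [ 0.395 -0.247] bbmid [ 0.395 -0.248] z 0.0078
blid disc 2612 [0.379 0.26 ] 56.8 mean [0.38  0.261] bbmid [0.379 0.261] z 0.0146
blid knob 129 [0.377 0.262] 12.3 mean [0.379 0.261] bbmid [0.378 0.26 ] z 0.0418
slid disc 1073 [ 0.559 -0.376] 38.5 mean [ 0.561 -0.374] bbmid [ 0.56  -0.376] z 0.0144
slid knob 86 [ 0.56  -0.376] 11.2 mean [ 0.56  -0.375] bbmid [ 0.56  -0.375] z 0.0419
box 731 [ 6.667e+02 -4.000e-01] [123.8  79.6] long ang 40.0 mean [ 6.672e+02 -2.000e-01] z 0.0593
olid 2720 [451.4  14.2] [ 93.8 132.9] long ang -32.3 mean [457.1  11.8] z 0.0145
obar 261 [456.   11.1] [19.1 50.1] long ang -27.8 mean [456.4  11.5] z 0.0422
```

View pics/top0b.png

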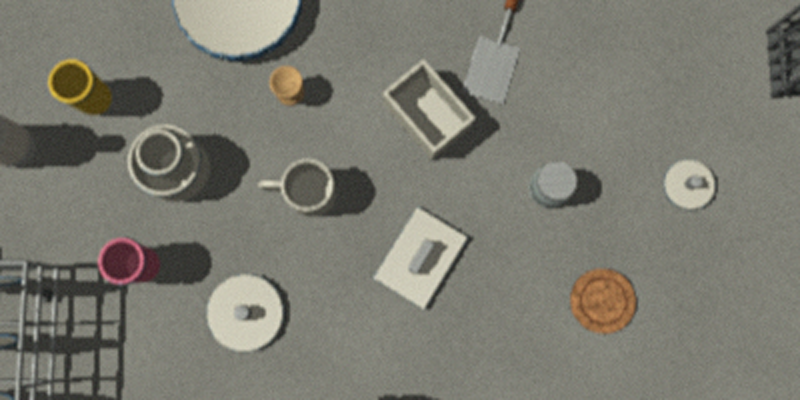

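The top view agrees with the networks. The white small pot is inside the big pot at (157,152), and the pink (122,260) and yellow (72,82) pots are look-alikes. The lids are at (245,312), (422,257) and (690,185), the mat at (603,300) and the box at (428,108).

```bash
cat >> h.py <<'E'
def d(x,y,z,yaw=None):
    "shift (and turn) in tool axes to world target; yaw = angle of the closing line (deg)"
    t,R=tool(); v=R.T@(np.array([x,y,z])-t); r=np.zeros(3)
    if yaw is not None:
        c=np.degrees(np.arctan2(R[1,1],R[0,1])); e=(yaw-c+90)%180-90; r=R.T@[0,0,np.radians(e)]
    print("d",v.round(4),"len",np.linalg.norm(v).round(3),"rot",r.round(3),"alt turn",(r-np.sign(r)*np.pi*(abs(r)>.01)).round(3));
E
python3 -m crank '{"aperture":[1, 1, 1, 1, 1, 1, 1, 1, 1, 1, 1, 1], "x":[-0.044, -0.09, -0.14, -0.19, -0.24, -0.29, -0.34, -0.39, -0.43, -0.441, -0.441, -0.441], "y":[0, 0, 0, -0.01, -0.01, -0.01, -0.01, -0.01, -0.01, -0.01, -0.01, -0.01], "z":[0, 0, 0.01, 0.02, 0.03, 0.04, 0.05, 0.06, 0.06, 0.06, 0.06, 0.06], "ax":[0, 0, 0, 0, 0, 0, 0, 0, 0, 0, 0, 0], "ay":[0, 0, 0, 0, 0, 0, 0, 0, 0, 0, 0, 0], "az":[0, 0, 0, 0, 0, 0, 0, 0, 0, 0, 0, 0]}' 40
python3 - <<'E'
from h import *
print(np.round(sensors.state()["qpos"],2)); t,R=tool()
p=camera("wrist"); cv2.imwrite("pics/w1.png",p["frame"]); H=np.array(p["hand_eye"]);print(H.round(3))
M=np.eye(4);M[:3,:3]=R;M[:3,3]=t; T=np.linalg.inv(M@H); p["R"]=T[:3,:3];p["t"]=T[:3,3]; W=cloud(p).reshape(-1,3)
W=W[~np.isnan(W[:,0])]
for z0,z1,r in((.094,.108,.045),(.064,.076,.065)):
    w=W[(np.hypot(W[:,0]-.593,W[:,1]-.367)<r)&(W[:,2]>z0)&(W[:,2]<z1)]
    if len(w): print(len(w),cv2.minEnclosingCircle(w[:,:2].astype(np.float32)),np.median(w[:,2]))
d(.593,.3675,.070)
E
```

```text
time_s: 2.45
tool_pos: [0.5918, 0.3678, 0.1713]
orientation: [-0.0, 0.165, 0.986, 0.0]
force: [-0.0, 0.3, 0.0]
gripper_width: 1.002
finger_force: 0.0
[0.56 0.44 0.49 1.62 0.   0.89]
[[-0.001 -0.952 -0.308  0.078]
 [ 1.    -0.001  0.    -0.002]
 [-0.001 -0.308  0.952 -0.143]
 [ 0.     0.     0.     1.   ]]
1976 ((0.5901705622673035, 0.36646825075149536), 0.031580861657857895) 0.10061567674708474
2516 ((0.5860466957092285, 0.3676319420337677), 0.050848133862018585) 0.06981583154476892
d [-0.0017 -0.0002  0.1017] len 0.102 rot [0. 0. 0.] alt turn [0. 0. 0.]
```

View pics/w1.png

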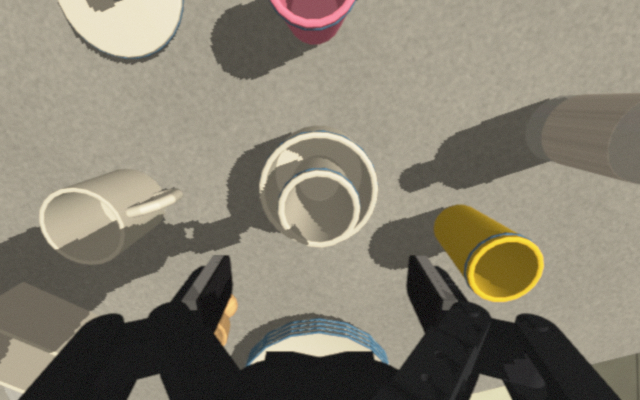

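The wrist view shows both rims, centred near (320,200). The fitted radius of 31.6 mm matches the small pot, at (0.590, 0.3665). Going down over it and closing.

```bash
python3 -m crank '{"aperture":[1, 1, 1, 1, 1, 1, 0, 0, 0, 0, 0, 0], "x":[0.001, 0.001, 0.001, 0.001, 0.001, 0.001, 0.001, 0.001, 0.001, 0.001, 0.001, 0.001], "y":[-0.001, -0.001, -0.001, -0.001, -0.001, -0.001, -0.001, -0.001, -0.001, -0.001, -0.001, -0.001], "z":[0.03, 0.06, 0.085, 0.098, 0.101, 0.101, 0.101, 0.101, 0.101, 0.101, 0.101, 0.101], "ax":[0, 0, 0, 0, 0, 0, 0, 0, 0, 0, 0, 0], "ay":[0, 0, 0, 0, 0, 0, 0, 0, 0, 0, 0, 0], "az":[0, 0, 0, 0, 0, 0, 0, 0, 0, 0, 0, 0]}' 40
```

```text
time_s: 3.7
tool_pos: [0.5919, 0.3674, 0.0727]
orientation: [0.001, 0.165, 0.986, 0.001]
force: [-1.8, -0.2, 7.0]
gripper_width: 0.714
finger_force: 43.3
```

```bash
python3 -m crank '{"aperture":[0, 0, 0, 0, 0, 0, 0, 0, 0, 0, 0], "x":[0, 0, 0, 0, 0, 0, 0, 0, 0, 0, 0], "y":[0, 0, 0, 0, 0, 0, 0, 0, 0, 0, 0], "z":[-0.005, -0.015, -0.03, -0.045, -0.06, -0.08, -0.1, -0.12, -0.13, -0.135, -0.135], "ax":[0, 0, 0, 0, 0, 0, 0, 0, 0, 0, 0], "ay":[0, 0, 0, 0, 0, 0, 0, 0, 0, 0, 0], "az":[0, 0, 0, 0, 0, 0, 0, 0, 0, 0, 0]}' 40
python3 - <<'E'
from h import *
p=camera("scene"); cv2.imwrite("pics/s2.png",cv2.resize(p["frame"][130:310,230:510],(840,540))[:,20:820]); W=cloud(p).reshape(-1,3)
w=W[(np.hypot(W[:,0]-.59,W[:,1]-.367)<.045)&(W[:,2]>.09)]
h,e=np.histogram(w[:,2],20);print(h,e.round(3))
w=W[(np.hypot(W[:,0]-.59,W[:,1]-.367)<.065)&(W[:,2]>.064)&(W[:,2]<.076)]
print(cv2.minEnclosingCircle(w[:,:2].astype(np.float32)))
d(.395,-.247,.205)
E
```

```text
time_s: 4.8
tool_pos: [0.5914, 0.367, 0.2057]
orientation: [0.0, 0.165, 0.986, 0.0]
force: [0.3, 0.7, -2.1]
gripper_width: 0.709
finger_force: 44.0
[128 153 255 294 123 203 223 237 336 249 313 111  13  54  69 205 320  43
  41 543] [0.139 0.166 0.194 0.221 0.249 0.276 0.304 0.331 0.359 0.386 0.414 0.441
 0.469 0.496 0.524 0.551 0.579 0.606 0.634 0.661 0.689]
((0.5862876772880554, 0.3670380115509033), 0.05373349413275719)
d [-1.380e-02 -6.443e-01  1.000e-04] len 0.644 rot [0. 0. 0.] alt turn [0. 0. 0.]
```

View pics/s2.png

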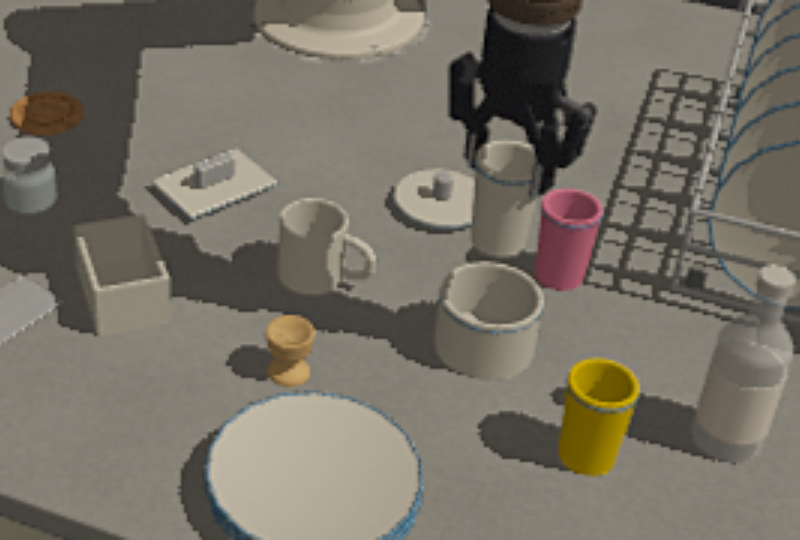

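The small pot hangs upright and clear at (505,200), and the big pot stands empty at (490,320). Carrying it to the mat.

```bash
python3 -m crank '{"aperture":[0, 0, 0, 0, 0, 0, 0, 0, 0, 0, 0, 0], "x":[0, 0, 0, 0, 0, 0, -0.01, -0.01, -0.01, -0.01, -0.01, -0.014], "y":[-0.02, -0.06, -0.1, -0.14, -0.18, -0.22, -0.26, -0.3, -0.34, -0.38, -0.42, -0.46], "z":[0, 0, 0, 0, 0, 0, 0, 0, 0, 0, 0, 0], "ax":[0, 0, 0, 0, 0, 0, 0, 0, 0, 0, 0, 0], "ay":[0, 0, 0, 0, 0, 0, 0, 0, 0, 0, 0, 0], "az":[0, 0, 0, 0, 0, 0, 0, 0, 0, 0, 0, 0]}'
python3 -m crank '{"aperture":[0, 0, 0, 0, 0, 0, 0, 0], "x":[0, 0, 0, 0, 0, 0, 0, 0], "y":[-0.03, -0.07, -0.11, -0.15, -0.175, -0.184, -0.184, -0.184], "z":[0, 0, 0, 0, 0, 0, 0, 0], "ax":[0, 0, 0, 0, 0, 0, 0, 0], "ay":[0, 0, 0, 0, 0, 0, 0, 0], "az":[0, 0, 0, 0, 0, 0, 0, 0]}'
python3 - <<'E'
from h import *
print(np.round(sensors.state()["qpos"],2)); d(.395,-.247,.0745); t=tool()[0]
for n in ("top","scene"):
    p=camera(n);W=cloud(p).reshape(-1,3)
    for z0,z1 in((.14,.20),(.144,.16),(.22,.23),(.229,.24)):
        w=W[(np.hypot(W[:,0]-t[0],W[:,1]-t[1])<.05)&(W[:,2]>z0)&(W[:,2]<z1)]
        if len(w): print(n,z0,len(w),w.mean(0).round(3),np.percentile(w,2,axis=0).round(3),np.percentile(w,98,axis=0).round(3))
E
```

```text
time_s: 6.05
tool_pos: [0.4537, -0.0739, 0.2044]
orientation: [-0.001, 0.164, 0.986, 0.0]
force: [1.1, -1.0, -2.5]
gripper_width: 0.709
finger_force: 44.6
time_s: 6.85
tool_pos: [0.3954, -0.246, 0.2049]
orientation: [-0.0, 0.165, 0.986, 0.0]
force: [0.0, -0.5, -3.2]
gripper_width: 0.712
finger_force: 44.7
[-0.56 -0.12 -0.08  1.61  0.   -0.23]
d [-1.000e-04 -1.100e-03  1.304e-01] len 0.13 rot [0. 0. 0.] alt turn [0. 0. 0.]
top 0.14 131 [ 0.387 -0.239  0.162] [ 0.374 -0.264  0.141] [ 0.405 -0.218  0.196]
top 0.144 41 [ 0.388 -0.242  0.15 ] [ 0.376 -0.265  0.144] [ 0.404 -0.218  0.159]
top 0.22 28 [ 0.382 -0.23   0.227] [ 0.367 -0.254  0.221] [ 0.429 -0.21   0.23 ]
top 0.229 59 [ 0.384 -0.23   0.232] [ 0.369 -0.254  0.229] [ 0.428 -0.212  0.236]
scene 0.14 228 [ 0.414 -0.234  0.171] [ 0.389 -0.264  0.142] [ 0.427 -0.217  0.198]
scene 0.144 59 [ 0.414 -0.235  0.152] [ 0.393 -0.261  0.144] [ 0.427 -0.219  0.159]
scene 0.22 81 [ 0.404 -0.246  0.225] [ 0.368 -0.284  0.22 ] [ 0.43  -0.202  0.23 ]
scene 0.229 77 [ 0.405 -0.244  0.233] [ 0.372 -0.285  0.229] [ 0.427 -0.203  0.239]
```

```bash
python3 -m crank '{"aperture":[0, 0, 0, 0, 0, 0, 0, 0, 0, 0], "x":[0.002, 0.002, 0.002, 0.002, 0.002, 0.002, 0.002, 0.002, 0.002, 0.002], "y":[-0.004, -0.004, -0.004, -0.004, -0.004, -0.004, -0.004, -0.004, -0.004, -0.004], "z":[0.03, 0.06, 0.09, 0.11, 0.12, 0.125, 0.127, 0.128, 0.129, 0.130], "ax":[0, 0, 0, 0, 0, 0, 0, 0, 0, 0], "ay":[0, 0, 0, 0, 0, 0, 0, 0, 0, 0], "az":[0, 0, 0, 0, 0, 0, 0, 0, 0, 0]}'
```

```text
time_s: 7.95
tool_pos: [0.3924, -0.2501, 0.0759]
orientation: [0.0, 0.165, 0.986, -0.0]
force: [-0.2, -0.1, -1.9]
gripper_width: 0.71
finger_force: 44.7
```

```bash
python3 -m crank '{"aperture":[0, 0, 0, 0], "x":[0, 0, 0, 0], "y":[0, 0, 0, 0], "z":[0.001, 0.002, 0.003, 0.003], "ax":[0, 0, 0, 0], "ay":[0, 0, 0, 0], "az":[0, 0, 0, 0]}'
```

```text
time_s: 8.35
tool_pos: [0.3929, -0.2503, 0.0747]
orientation: [0.002, 0.165, 0.986, -0.0]
force: [-4.0, 2.2, 14.8]
gripper_width: 0.71
finger_force: 45.9
```

```bash
python3 -m crank '{"aperture":[0, 0.8, 1, 1, 1, 1, 1, 1, 1, 1], "x":[0, 0, 0, 0, 0, 0, 0, 0, 0, 0], "y":[0, 0, 0, 0, 0, 0, 0, 0, 0, 0], "z":[-0.001, -0.001, -0.001, -0.001, -0.001, -0.02, -0.05, -0.09, -0.13, -0.13], "ax":[0, 0, 0, 0, 0, 0, 0, 0, 0, 0], "ay":[0, 0, 0, 0, 0, 0, 0, 0, 0, 0], "az":[0, 0, 0, 0, 0, 0, 0, 0, 0, 0]}'
cat >> h.py <<'E'
def wcloud(n=None):
    t,R=tool(); p=camera("wrist")
    if n: cv2.imwrite("pics/"+n,p["frame"])
    M=np.eye(4);M[:3,:3]=R;M[:3,3]=t; T=np.linalg.inv(M@np.array(p["hand_eye"])); p["R"]=T[:3,:3];p["t"]=T[:3,3]; W=cloud(p).reshape(-1,3)
    return W[~np.isnan(W[:,0])]
def circ(W,c,r,z0,z1):
    w=W[(np.hypot(W[:,0]-c[0],W[:,1]-c[1])<r)&(W[:,2]>z0)&(W[:,2]<z1)]
    if len(w)>9:
        a=w[:,:2]; f=np.linalg.lstsq(np.c_[2*a,np.ones(len(a))],(a**2).sum(1),rcond=None)[0]
        (x,y),rr=cv2.minEnclosingCircle(a.astype(np.float32)); print(len(w),"enc",round(x,4),round(y,4),round(rr,4),"lsq",f[:2].round(4),"mean",w.mean(0).round(4))
    else: print(len(w))
def rect(W,c,r,z0,z1):
    w=W[(np.hypot(W[:,0]-c[0],W[:,1]-c[1])<r)&(W[:,2]>z0)&(W[:,2]<z1)]; a=(w[:,:2]*1000).astype(np.float32); b=cv2.minAreaRect(a); q=cv2.boxPoints(b)
    l=max(q[1]-q[0],q[2]-q[1],key=np.linalg.norm); print(len(w),np.round(b[0],1),np.round(b[1],1),"long ang",round(np.degrees(np.arctan2(l[1],l[0])),1),"mean",w.mean(0).round(4))
E
python3 - <<'E'
from h import *
W=wcloud("w3.png"); circ(W,(.395,-.247),.05,.097,.11); circ(W,(.395,-.247),.06,.004,.014)
W=cloud(camera("top")).reshape(-1,3); circ(W,(.395,-.247),.05,.097,.11)
d(.56,-.3755,.12,90)
E
```

```text
time_s: 9.35
tool_pos: [0.3935, -0.2508, 0.2076]
orientation: [0.003, 0.165, 0.986, -0.001]
force: [0.4, -0.3, -1.0]
gripper_width: 0.998
finger_force: 0.0
1447 enc 0.3912 -0.2513 0.0315 lsq [ 0.3907 -0.2511] mean [ 0.39   -0.2509  0.102 ]
2255 enc 0.3909 -0.2493 0.0458 lsq [ 0.3842 -0.2468] mean [ 0.3741 -0.2425  0.0089]
89 enc 0.393 -0.2477 0.0309 lsq [ 0.3946 -0.2486] mean [ 0.3826 -0.2434  0.1015]
d [-0.199  -0.0641  0.0832] len 0.225 rot [-0.    -0.    -0.331] alt turn [-0.    -0.     2.811]
```

View pics/w3.png

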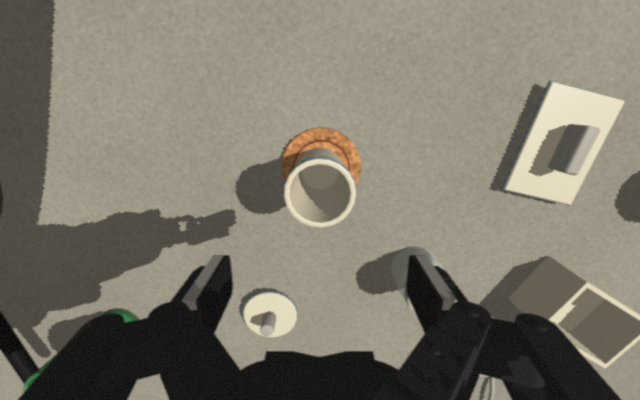

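The pot stands on the mat at (320,190) in the wrist view, within about 3 mm of the centre. Next is the small lid at (270,315).

```bash
python3 -m crank '{"aperture":[0.7, 0.7, 0.7, 0.7, 0.7, 0.7, 0.7], "x":[-0.04, -0.085, -0.13, -0.17, -0.199, -0.199, -0.199], "y":[-0.013, -0.027, -0.042, -0.055, -0.064, -0.064, -0.064], "z":[0, 0, 0.02, 0.04, 0.06, 0.06, 0.06], "ax":[0, 0, 0, 0, 0, 0, 0], "ay":[0, 0, 0, 0, 0, 0, 0], "az":[0, 0, 0, 0, 0, 0, 0]}' 40
python3 - <<'E'
from h import *
W=wcloud(); circ(W,(.56,-.3755),.025,.035,.055); circ(W,(.56,-.3755),.045,.01,.022)
d(.56,-.3755,.019)
E
```

```text
time_s: 10.15
tool_pos: [0.5588, -0.3746, 0.1393]
orientation: [-0.002, 0.165, 0.986, 0.001]
force: [-0.1, 0.9, 1.3]
gripper_width: 0.697
finger_force: 0.0
362 enc 0.5566 -0.3782 0.009 lsq [ 0.556  -0.3781] mean [ 0.5557 -0.3779  0.0422]
4243 enc 0.5571 -0.3786 0.0368 lsq [ 0.5565 -0.3783] mean [ 0.5545 -0.3775  0.015 ]
d [-0.0016 -0.0006  0.1222] len 0.122 rot [0. 0. 0.] alt turn [0. 0. 0.]
```

```bash
python3 -m crank '{"aperture":[0.7, 0.7, 0.7, 0.7, 0.7, 0, 0, 0, 0, 0, 0], "x":[0, 0, 0, 0, 0, 0, 0, 0, 0, 0, 0], "y":[-0.002, -0.002, -0.002, -0.002, -0.002, -0.002, -0.002, -0.002, -0.002, -0.002, -0.002], "z":[0.04, 0.08, 0.105, 0.117, 0.12, 0.12, 0.12, 0.12, 0.12, 0.12, 0.12], "ax":[0, 0, 0, 0, 0, 0, 0, 0, 0, 0, 0], "ay":[0, 0, 0, 0, 0, 0, 0, 0, 0, 0, 0], "az":[0, 0, 0, 0, 0, 0, 0, 0, 0, 0, 0]}' 40
python3 -m crank '{"aperture":[0, 0, 0, 0, 0, 0, 0, 0, 0, 0], "x":[0, 0, 0, 0, 0, 0, 0, 0, 0, 0], "y":[0, 0, 0, 0, 0, 0, 0, 0, 0, 0], "z":[0, -0.005, -0.015, -0.04, -0.07, -0.1, -0.13, -0.15, -0.15, -0.15], "ax":[0, 0, 0, 0, 0, 0, 0, 0, 0, 0], "ay":[0, 0, 0, 0, 0, 0, 0, 0, 0, 0], "az":[0, 0, 0, 0, 0, 0, 0, 0, 0, 0]}' 40
python3 - <<'E'
from h import *
t=tool()[0]; print(t)
for n in ("top","scene","wrist"):
    W=wcloud("w4.png") if n=="wrist" else cloud(camera(n)).reshape(-1,3); print(n); circ(W,t[:2],.045,t[2]-.025,t[2]+.004)
d(.392,-.2495,.16)
E
```

```text
time_s: 11.3
tool_pos: [0.5596, -0.3775, 0.0241]
orientation: [0.001, 0.165, 0.986, -0.001]
force: [-1.2, 0.4, 6.6]
gripper_width: 0.194
finger_force: 38.9
time_s: 12.3
tool_pos: [0.559, -0.377, 0.1724]
orientation: [0.0, 0.165, 0.986, -0.0]
force: [-0.0, -0.4, -1.5]
gripper_width: 0.191
finger_force: 39.1
[ 0.55897154 -0.37702424  0.17239475]
top
369 enc 0.5586 -0.3752 0.0362 lsq [ 0.556  -0.3729] mean [ 0.5481 -0.3678  0.1627]
scene
183 enc 0.5595 -0.3756 0.0378 lsq [ 0.5604 -0.3736] mean [ 0.5659 -0.3699  0.1627]
wrist
8260 enc 0.5559 -0.3774 0.0368 lsq [ 0.5545 -0.377 ] mean [ 0.5451 -0.3739  0.1621]
d [0.1987 0.0662 0.0112] len 0.21 rot [0. 0. 0.] alt turn [0. 0. 0.]
```

View pics/w4.png

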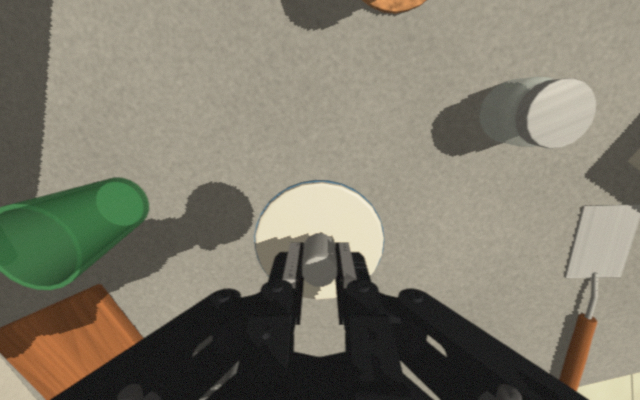

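The lid hangs level at (318,245). Measured in the same wrist frame as the pot, the TCP should go to (0.394, −0.2507) and seat at about z 0.120.

```bash
python3 -m crank '{"aperture":[0, 0, 0, 0, 0, 0, 0, 0, 0, 0, 0], "x":[0.03, 0.07, 0.11, 0.15, 0.185, 0.197, 0.197, 0.197, 0.197, 0.197, 0.197], "y":[0.01, 0.023, 0.037, 0.05, 0.062, 0.066, 0.066, 0.066, 0.066, 0.066, 0.066], "z":[0, 0, 0, 0, 0, 0, 0, 0.015, 0.03, 0.035, 0.035], "ax":[0, 0, 0, 0, 0, 0, 0, 0, 0, 0, 0], "ay":[0, 0, 0, 0, 0, 0, 0, 0, 0, 0, 0], "az":[0, 0, 0, 0, 0, 0, 0, 0, 0, 0, 0]}'
python3 - <<'E'
from h import *
t=tool()[0]; W=wcloud("w5.png"); circ(W,t[:2],.045,t[2]-.02,t[2]-.002);circ(W,t[:2],.045,.097,.107);  d(.394,-.2507,.12)
E
```

```text
time_s: 13.55
tool_pos: [0.3936, -0.2503, 0.1352]
orientation: [-0.002, 0.165, 0.986, 0.001]
force: [0.0, -0.1, 0.1]
gripper_width: 0.188
finger_force: 39.1
8007 enc 0.391 -0.2512 0.0368 lsq [ 0.3897 -0.2507] mean [ 0.3801 -0.2475  0.1262]
24 enc 0.3626 -0.2418 0.0078 lsq [ 0.3835 -0.2489] mean [ 0.3619 -0.2422  0.098 ]
d [-0.0002 -0.0001  0.0162] len 0.016 rot [0. 0. 0.] alt turn [0. 0. 0.]
```

View pics/w5.png

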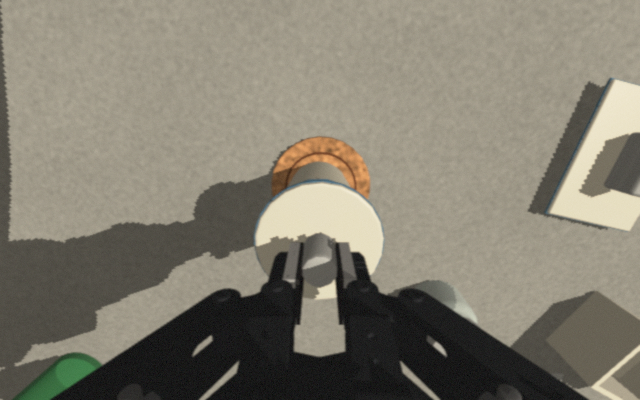

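The lid is centred over the pot at (320,240), so lowering it.

```bash
python3 -m crank '{"aperture":[0, 0, 0, 0, 0, 0, 0, 0], "x":[0, 0, 0, 0, 0, 0, 0, 0], "y":[0, 0, 0, 0, 0, 0, 0, 0], "z":[0.005, 0.009, 0.012, 0.014, 0.015, 0.016, 0.017, 0.017], "ax":[0, 0, 0, 0, 0, 0, 0, 0], "ay":[0, 0, 0, 0, 0, 0, 0, 0], "az":[0, 0, 0, 0, 0, 0, 0, 0]}'
```

```text
time_s: 14.4
tool_pos: [0.394, -0.2506, 0.1203]
orientation: [0.0, 0.165, 0.986, -0.0]
force: [0.4, -0.0, -1.2]
gripper_width: 0.19
finger_force: 39.1
```

```bash
python3 -m crank '{"aperture":[0, 0, 0, 0], "x":[0, 0, 0, 0], "y":[0, 0, 0, 0], "z":[0.001, 0.002, 0.002, 0.002], "ax":[0, 0, 0, 0], "ay":[0, 0, 0, 0], "az":[0, 0, 0, 0]}'
```

```text
time_s: 14.8
tool_pos: [0.3943, -0.2507, 0.1193]
orientation: [0.001, 0.165, 0.986, -0.0]
force: [-1.2, 1.2, 6.1]
gripper_width: 0.192
finger_force: 39.9
```

Contact at the expected height. Releasing, rising and checking the result.

```bash
python3 -m crank '{"aperture":[0, 0.3, 0.6, 0.6, 0.6, 0.6, 0.6, 0.6, 0.6], "x":[0, 0, 0, 0, 0, 0, 0, 0, 0], "y":[0, 0, 0, 0, 0, 0, 0, 0, 0], "z":[-0.001, -0.001, -0.001, -0.001, -0.02, -0.05, -0.09, -0.1, -0.1], "ax":[0, 0, 0, 0, 0, 0, 0, 0, 0], "ay":[0, 0, 0, 0, 0, 0, 0, 0, 0], "az":[0, 0, 0, 0, 0, 0, 0, 0, 0]}'
python3 - <<'E'
from h import *
t=tool()[0]; W=wcloud(); circ(W,t[:2],.045,.1,.115);circ(W,t[:2],.02,.13,.145)
W=cloud(camera("top")).reshape(-1,3); circ(W,t[:2],.045,.1,.118)
w=W[(np.hypot(W[:,0]-.393,W[:,1]+.249)<.033)&(W[:,2]>.1)&(W[:,2]<.118)]; print("plane",np.linalg.lstsq(np.c_[w[:,:2]-w[:,:2].mean(0),np.ones(len(w))],w[:,2],rcond=None)[0].round(4))
d(.4565,.0115,.2,59)
E
```

```text
time_s: 15.7
tool_pos: [0.3947, -0.251, 0.2198]
orientation: [0.001, 0.165, 0.986, -0.001]
force: [0.9, 0.5, 0.3]
gripper_width: 0.599
finger_force: 0.0
4717 enc 0.3917 -0.2515 0.0368 lsq [ 0.391  -0.2512] mean [ 0.3889 -0.2505  0.1102]
412 enc 0.3913 -0.2514 0.0089 lsq [ 0.3905 -0.2511] mean [ 0.3901 -0.251   0.1373]
394 enc 0.3944 -0.25 0.0367 lsq [ 0.3931 -0.2474] mean [ 0.3868 -0.2424  0.1095]
plane [-0.0031  0.0155  0.1097]
d [0.0258 0.2681 0.0173] len 0.27 rot [-0.   -0.    0.21] alt turn [-0.    -0.    -2.931]
```

The lid is seated: disc top at 0.110, tilt about 1°. Next is the oblong lid.

```bash
python3 -m crank '{"aperture":[0.6, 0.6, 0.6, 0.6, 0.6, 0.6, 0.6, 0.6, 0.6], "x":[0.004, 0.009, 0.013, 0.018, 0.022, 0.025, 0.026, 0.026, 0.026], "y":[0.04, 0.09, 0.14, 0.185, 0.23, 0.26, 0.268, 0.268, 0.268], "z":[0, 0, 0.02, 0.05, 0.08, 0.09, 0.09, 0.09, 0.09], "ax":[0, 0, 0, 0, 0, 0, 0, 0, 0], "ay":[0, 0, 0, 0, 0, 0, 0, 0, 0], "az":[0, 0.05, 0.1, 0.15, 0.2, 0.21, 0.21, 0.21, 0.21]}' 50
python3 - <<'E'
from h import *
W=wcloud("w6.png"); rect(W,(.455,.011),.035,.035,.055); rect(W,(.455,.011),.085,.01,.022)
d(.456,.011,.024,60)
E
```

```text
time_s: 16.7
tool_pos: [0.4562, 0.0108, 0.1281]
orientation: [-0.0, 0.267, 0.964, -0.0]
force: [0.6, -0.4, 0.4]
gripper_width: 0.601
finger_force: 0.0
1178 [452.5   9.9] [15.6 49.2] long ang -31.7 mean [0.451  0.0105 0.0427]
11370 [452.9   9.3] [ 85.2 121.1] long ang -32.0 mean [0.4479 0.0125 0.015 ]
d [0.0007 0.0004 0.1045] len 0.105 rot [-0.    -0.    -0.018] alt turn [-0.    -0.     3.124]
```

View pics/w6.png

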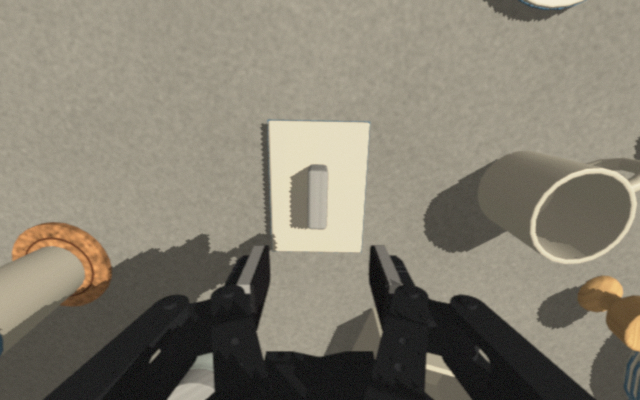

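The bar grip is at (318,197), between the fingers, with its long axis at −32°. Going down to grip and lift it.

```bash
python3 -m crank '{"aperture":[0.6, 0.6, 0.6, 0.6, 0.6, 0, 0, 0, 0, 0, 0], "x":[0, 0, 0, 0, 0, 0, 0, 0, 0, 0, 0], "y":[0, 0, 0, 0, 0, 0, 0, 0, 0, 0, 0], "z":[0.04, 0.08, 0.098, 0.105, 0.105, 0.105, 0.105, 0.105, 0.105, 0.105, 0.105], "ax":[0, 0, 0, 0, 0, 0, 0, 0, 0, 0, 0], "ay":[0, 0, 0, 0, 0, 0, 0, 0, 0, 0, 0], "az":[0.015, 0.015, 0.015, 0.015, 0.015, 0.015, 0.015, 0.015, 0.015, 0.015, 0.015]}' 60
python3 -m crank '{"aperture":[0, 0, 0, 0, 0, 0, 0, 0, 0, 0], "x":[0, 0, 0, 0, 0, 0, 0, 0, 0, 0], "y":[0, 0, 0, 0, 0, 0, 0, 0, 0, 0], "z":[0, -0.005, -0.015, -0.035, -0.065, -0.095, -0.125, -0.135, -0.135, -0.135], "ax":[0, 0, 0, 0, 0, 0, 0, 0, 0, 0], "ay":[0, 0, 0, 0, 0, 0, 0, 0, 0, 0], "az":[0, 0, 0, 0, 0, 0, 0, 0, 0, 0]}'
python3 - <<'E'
from h import *
t=tool()[0]
W=wcloud(); rect(W,t[:2],.085,t[2]-.02,t[2]-.002)
d(.66,-.002,.16,130)
E
```

```text
time_s: 17.85
tool_pos: [0.4574, 0.0112, 0.0249]
orientation: [0.001, 0.274, 0.962, 0.0]
force: [-1.2, -2.2, 7.2]
gripper_width: 0.168
finger_force: 60.4
time_s: 18.85
tool_pos: [0.4561, 0.0114, 0.1571]
orientation: [-0.001, 0.274, 0.962, -0.0]
force: [0.2, -0.7, -2.4]
gripper_width: 0.171
finger_force: 59.3
20153 [452.7  12. ] [ 85.6 120.4] long ang -31.8 mean [0.4322 0.0247 0.1474]
d [-0.1805  0.0964 -0.0037] len 0.205 rot [ 2.000e-03 -1.000e-03 -1.254e+00] alt turn [ 2.000e-03 -1.000e-03  1.888e+00]
```

Run:
```python
from h import *
from scipy.optimize import minimize
for n in ("top","scene"):
    W=cloud(camera(n)).reshape(-1,3); w=W[(np.hypot(W[:,0]-.667,W[:,1])<.08)&(W[:,2]>.0565)&(W[:,2]<.0635)][:,:2]
    # rim centre-line: rectangle 107x71
    def cost(p):
        c,s=np.cos(p[2]),np.sin(p[2]); q=np.abs((w-p[:2])@np.array([[c,-s],[s,c]]))-[.0535,.0355]
        sd=np.where((q>0).any(1),np.hypot(*np.maximum(q,0).T),q.max(1)); return np.mean(np.minimum(np.abs(sd),.008))
    b=min((minimize(cost,[.667+i,j,np.radians(a)],method="Nelder-Mead",options=dict(xatol=1e-5,fatol=1e-8)) for i in(-.004,.004) for j in(-.004,.004) for a in(37,43)),key=lambda r:r.fun)
    print(n,len(w),b.x[:2].round(4),np.degrees(b.x[2]).round(1),b.fun)
d(.666,0,.157,130)
```

```text
top 175 [ 6.668e-01 -6.000e-04] 39.7 0.001417019285962867
scene 156 [ 0.6663 -0.    ] 39.6 0.0018107858775280245
d [-0.1846  0.1013 -0.0008] len 0.211 rot [ 0.003 -0.002 -1.254] alt turn [ 0.003 -0.002  1.888]
```

```bash
python3 -m crank '{"aperture":[0, 0, 0, 0, 0, 0, 0, 0, 0, 0, 0, 0], "x":[-0.01, -0.03, -0.05, -0.075, -0.1, -0.125, -0.15, -0.17, -0.18, -0.185, -0.185, -0.185], "y":[0.005, 0.016, 0.028, 0.041, 0.055, 0.068, 0.082, 0.093, 0.099, 0.101, 0.101, 0.101], "z":[0, 0, 0, 0, 0, 0, 0, 0, 0, 0, 0, 0], "ax":[0, 0, 0, 0, 0, 0, 0, 0, 0, 0, 0, 0], "ay":[0, 0, 0, 0, 0, 0, 0, 0, 0, 0, 0, 0], "az":[-0.1, -0.22, -0.34, -0.46, -0.58, -0.72, -0.86, -1.0, -1.12, -1.22, -1.249, -1.249]}'
python3 -m crank '{"aperture":[0, 0, 0, 0, 0, 0], "x":[0, 0, 0, 0, 0, 0], "y":[0, 0, 0, 0, 0, 0], "z":[0.01, 0.03, 0.045, 0.055, 0.06, 0.06], "ax":[0, 0, 0, 0, 0, 0], "ay":[0, 0, 0, 0, 0, 0], "az":[0, 0, 0, 0, 0, 0]}'
python3 - <<'E'
from h import *
t=tool()[0]
W=wcloud("w7.png"); rect(W,t[:2],.085,t[2]-.02,t[2]-.002)
d(.6665,-.0003,.0766,129.7)
E
```

```text
time_s: 20.2
tool_pos: [0.6664, -0.0005, 0.1572]
orientation: [-0.001, -0.339, 0.941, 0.0]
force: [0.2, 0.4, -2.8]
gripper_width: 0.169
finger_force: 59.2
time_s: 20.8
tool_pos: [0.6665, -0.0005, 0.0976]
orientation: [-0.0, -0.34, 0.941, 0.0]
force: [0.5, -0.8, -1.4]
gripper_width: 0.173
finger_force: 59.3
20158 [663.4  -4.7] [120.7  85.7] long ang 39.7 mean [ 0.6447 -0.0201  0.0878]
d [0.0002 0.0004 0.0218] len 0.022 rot [0. 0. 0.] alt turn [0. 0. 0.]
```

View pics/w7.png

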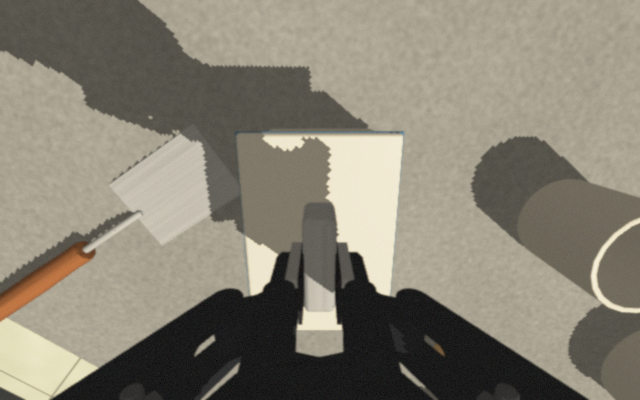

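```bash
python3 -m crank '{"aperture":[0, 0, 0, 0, 0, 0, 0, 0], "x":[-0.001, -0.001, -0.001, -0.001, -0.001, -0.001, -0.001, -0.001], "y":[0, 0, 0, 0, 0, 0, 0, 0], "z":[0.007, 0.013, 0.017, 0.019, 0.021, 0.022, 0.023, 0.023], "ax":[0, 0, 0, 0, 0, 0, 0, 0], "ay":[0, 0, 0, 0, 0, 0, 0, 0], "az":[0, 0, 0, 0, 0, 0, 0, 0]}'
```

```text
time_s: 21.65
tool_pos: [0.6677, 0.0002, 0.0769]
orientation: [0.001, -0.34, 0.941, -0.0]
force: [-4.6, 0.2, 7.9]
gripper_width: 0.169
finger_force: 60.4
```

```bash
python3 -m crank '{"aperture":[0, 0.3, 0.6, 0.6, 0.6, 0.6, 0.6, 0.6, 0.6], "x":[0, 0, 0, 0, 0, 0, 0, 0, 0], "y":[0, 0, 0, 0, 0, 0, 0, 0, 0], "z":[-0.001, -0.001, -0.001, -0.001, -0.02, -0.05, -0.09, -0.12, -0.12], "ax":[0, 0, 0, 0, 0, 0, 0, 0, 0], "ay":[0, 0, 0, 0, 0, 0, 0, 0, 0], "az":[0, 0, 0, 0, 0, 0, 0, 0, 0]}'
python3 - <<'E'
from h import *
W=wcloud(); rect(W,(.6665,0),.085,.06,.075); rect(W,(.6665,0),.03,.085,.105)
W=cloud(camera("top")).reshape(-1,3); rect(W,(.6665,0),.085,.06,.075)
w=W[(np.hypot(W[:,0]-.6665,W[:,1])<.06)&(W[:,2]>.055)&(W[:,2]<.08)]; print("plane",np.linalg.lstsq(np.c_[w[:,:2]-w[:,:2].mean(0),np.ones(len(w))],w[:,2],rcond=None)[0].round(4))
print(sensors.state()["qpos"]); d(.379,.2605,.197,71)
E
```

```text
time_s: 22.55
tool_pos: [0.6692, 0.0002, 0.2006]
orientation: [0.003, -0.34, 0.941, -0.001]
force: [-0.3, -0.3, 0.5]
gripper_width: 0.598
finger_force: 0.0
10011 [664.9  -3.6] [120.8  85.1] long ang 39.7 mean [ 0.6604 -0.0074  0.0671]
1067 [664.9  -3.9] [50.2 15.9] long ang 40.2 mean [ 0.6635 -0.0048  0.0946]
23 [686.4  61.7] [10.2 21.2] long ang -8.4 mean [0.6858 0.0605 0.0667]
plane [-4.58500e-01 -1.52136e+02  6.58000e-02]
[ 2.67846970e-04  3.71967547e-01  4.44479613e-01  1.64199474e+00
  3.08391473e-06 -6.92897124e-01]
d [ 0.056   0.385  -0.0017] len 0.389 rot [1.000e-03 1.000e-03 1.025e+00] alt turn [ 1.000e-03  1.000e-03 -2.117e+00]
```

The oblong lid is seated (plate top 0.067, parallel to the box). Last is the big lid.

```bash
python3 -m crank '{"aperture":[0.6, 0.6, 0.6, 0.6, 0.6, 0.6, 0.6, 0.6, 0.6, 0.6, 0.6, 0.6], "x":[0.005, 0.011, 0.018, 0.025, 0.031, 0.037, 0.043, 0.05, 0.055, 0.056, 0.056, 0.056], "y":[0.035, 0.08, 0.125, 0.17, 0.215, 0.26, 0.305, 0.345, 0.375, 0.385, 0.385, 0.385], "z":[0, 0, 0, 0, 0, 0.01, 0.03, 0.05, 0.07, 0.07, 0.07, 0.07], "ax":[0, 0, 0, 0, 0, 0, 0, 0, 0, 0, 0, 0], "ay":[0, 0, 0, 0, 0, 0, 0, 0, 0, 0, 0, 0], "az":[0, 0, 0, 0, 0, 0, 0, 0, 0, 0, 0, 0]}' 60
python3 - <<'E'
from h import *
W=wcloud("w8.png"); circ(W,(.378,.26),.025,.035,.055); circ(W,(.378,.26),.065,.01,.022)
d(.379,.2605,.023)
E
```

```text
time_s: 23.85
tool_pos: [0.3793, 0.2603, 0.1256]
orientation: [0.0, -0.34, 0.941, -0.0]
force: [0.8, 0.5, -0.1]
gripper_width: 0.601
finger_force: 0.0
588 enc 0.3748 0.2593 0.011 lsq [0.3742 0.2587] mean [0.3739 0.2584 0.0424]
10826 enc 0.3752 0.2595 0.0548 lsq [0.3742 0.2587] mean [0.3721 0.2569 0.0151]
d [0.0003 0.0007 0.1028] len 0.103 rot [0. 0. 0.] alt turn [0. 0. 0.]
```

View pics/w8.png

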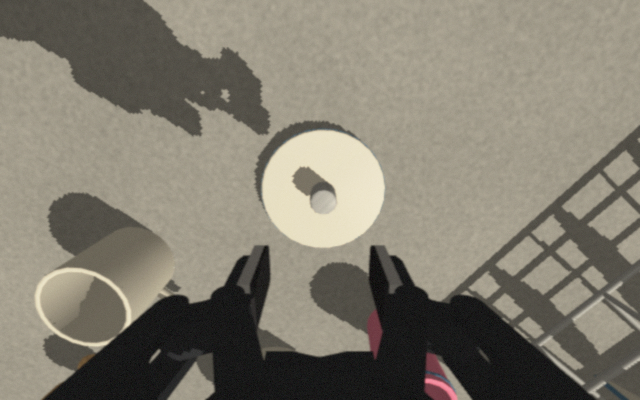

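The knob is at (322,202), between the fingers and about 2 mm to the right. Gripping it and lifting.

```bash
python3 -m crank '{"aperture":[0.6, 0.6, 0.6, 0.6, 0.6, 0, 0, 0, 0, 0, 0], "x":[0.001, 0.001, 0.001, 0.001, 0.001, 0.001, 0.001, 0.001, 0.001, 0.001, 0.001], "y":[0.002, 0.002, 0.002, 0.002, 0.002, 0.002, 0.002, 0.002, 0.002, 0.002, 0.002], "z":[0.04, 0.08, 0.096, 0.102, 0.102, 0.102, 0.102, 0.102, 0.102, 0.102, 0.102], "ax":[0, 0, 0, 0, 0, 0, 0, 0, 0, 0, 0], "ay":[0, 0, 0, 0, 0, 0, 0, 0, 0, 0, 0], "az":[0, 0, 0, 0, 0, 0, 0, 0, 0, 0, 0]}' 60
python3 -m crank '{"aperture":[0, 0, 0, 0, 0, 0, 0, 0, 0, 0, 0], "x":[0, 0, 0, 0, 0, 0, 0, 0, 0, 0, 0], "y":[0, 0, 0, 0, 0, 0, 0, 0, 0, 0, 0], "z":[0, -0.005, -0.015, -0.035, -0.065, -0.095, -0.125, -0.155, -0.165, -0.165, -0.165], "ax":[0, 0, 0, 0, 0, 0, 0, 0, 0, 0, 0], "ay":[0, 0, 0, 0, 0, 0, 0, 0, 0, 0, 0], "az":[0, 0, 0, 0, 0, 0, 0, 0, 0, 0, 0]}'
python3 - <<'E'
from h import *
t=tool()[0]
W=wcloud(); circ(W,t[:2],.065,t[2]-.02,t[2]-.002)
for n in("top","scene"):
    W=cloud(camera(n)).reshape(-1,3); print(n); circ(W,(.588,.368),.06,.0645,.075); circ(W,(.588,.368),.07,.03,.075)
d(.588,.368,.19)
E
```

```text
time_s: 25.0
tool_pos: [0.3775, 0.2619, 0.025]
orientation: [0.001, -0.34, 0.941, 0.0]
force: [0.1, -2.6, 5.8]
gripper_width: 0.233
finger_force: 58.6
time_s: 26.1
tool_pos: [0.3762, 0.2613, 0.1871]
orientation: [-0.001, -0.34, 0.941, -0.0]
force: [-0.4, -0.2, -2.4]
gripper_width: 0.229
finger_force: 58.7
19954 enc 0.3744 0.2582 0.0547 lsq [0.3726 0.2568] mean [0.3636 0.2493 0.1773]
top
217 enc 0.5889 0.369 0.0507 lsq [0.5891 0.3682] mean [0.5875 0.3696 0.0691]
483 enc 0.5891 0.3689 0.0507 lsq [0.5884 0.3673] mean [0.5896 0.3699 0.0572]
scene
207 enc 0.5883 0.366 0.053 lsq [0.5888 0.3691] mean [0.5905 0.3693 0.0689]
751 enc 0.5887 0.3681 0.0544 lsq [0.5893 0.369 ] mean [0.5913 0.3698 0.0535]
d [-0.2314 -0.0532 -0.0038] len 0.237 rot [0. 0. 0.] alt turn [0. 0. 0.]
```

```bash
python3 -m crank '{"aperture":[0, 0, 0, 0, 0, 0, 0, 0, 0, 0, 0, 0], "x":[-0.02, -0.055, -0.095, -0.135, -0.175, -0.21, -0.228, -0.2325, -0.2325, -0.2325, -0.2325, -0.2325], "y":[-0.005, -0.013, -0.022, -0.031, -0.04, -0.048, -0.052, -0.053, -0.053, -0.053, -0.053, -0.053], "z":[0, 0, 0, 0, 0, 0, 0, 0, 0.03, 0.055, 0.075, 0.08], "ax":[0, 0, 0, 0, 0, 0, 0, 0, 0, 0, 0, 0], "ay":[0, 0, 0, 0, 0, 0, 0, 0, 0, 0, 0, 0], "az":[0, 0, 0, 0, 0, 0, 0, 0, 0, 0, 0, 0]}'
python3 -m crank '{"aperture":[0], "x":[0], "y":[0], "z":[0], "ax":[0], "ay":[0], "az":[0]}'
python3 - <<'E'
from h import *
t=tool()[0]
W=wcloud("w9.png"); circ(W,t[:2],.065,t[2]-.02,t[2]-.002)
d(.589,.3685,.0868)
E
```

```text
time_s: 27.45
tool_pos: [0.5873, 0.3682, 0.105]
orientation: [-0.002, -0.34, 0.941, -0.001]
force: [-0.6, -0.3, -3.0]
gripper_width: 0.233
finger_force: 58.8
time_s: 27.55
tool_pos: [0.5883, 0.3688, 0.1076]
orientation: [-0.001, -0.34, 0.941, -0.0]
force: [1.1, -0.3, -2.2]
gripper_width: 0.232
finger_force: 58.8
19938 enc 0.5865 0.3659 0.0549 lsq [0.5846 0.3642] mean [0.5756 0.3568 0.0977]
d [ 0.0003 -0.0005  0.0222] len 0.022 rot [0. 0. 0.] alt turn [0. 0. 0.]
```

View pics/w9.png

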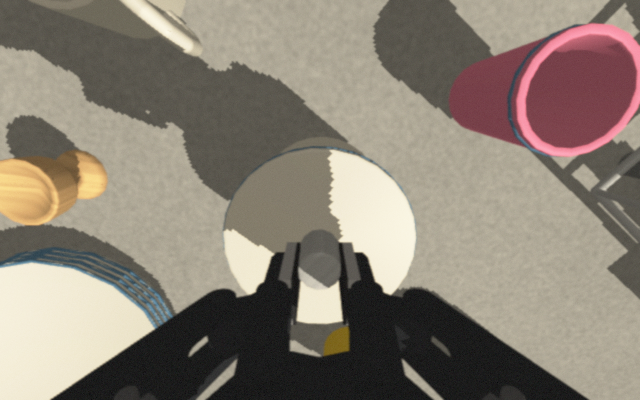

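The lid is level and centred over the big pot at (320,230). Lowering it.

```bash
python3 -m crank '{"aperture":[0, 0, 0, 0, 0, 0, 0, 0], "x":[0, 0, 0, 0, 0, 0, 0, 0], "y":[0, 0, 0, 0, 0, 0, 0, 0], "z":[0.007, 0.013, 0.017, 0.019, 0.02, 0.021, 0.022, 0.022], "ax":[0, 0, 0, 0, 0, 0, 0, 0], "ay":[0, 0, 0, 0, 0, 0, 0, 0], "az":[0, 0, 0, 0, 0, 0, 0, 0]}'
```

```text
time_s: 28.4
tool_pos: [0.5893, 0.3693, 0.087]
orientation: [0.0, -0.34, 0.941, 0.0]
force: [-1.7, -0.9, 3.4]
gripper_width: 0.232
finger_force: 59.4
```

```bash
python3 -m crank '{"aperture":[0, 0.4, 0.6, 0.6, 0.6, 0.6, 0.6, 0.6, 0.6], "x":[0, 0, 0, 0, 0, 0, 0, 0, 0], "y":[0, 0, 0, 0, 0, 0, 0, 0, 0], "z":[0, 0, 0, 0, -0.02, -0.05, -0.09, -0.12, -0.12], "ax":[0, 0, 0, 0, 0, 0, 0, 0, 0], "ay":[0, 0, 0, 0, 0, 0, 0, 0, 0], "az":[0, 0, 0, 0, 0, 0, 0, 0, 0]}'
python3 -m crank '{"aperture":[0.6, 0.6, 0.6, 0.6, 0.6, 0.6, 0.6], "x":[0.04, 0.09, 0.14, 0.19, 0.24, 0.25, 0.25], "y":[0, 0, 0, 0, 0, 0, 0], "z":[0, 0, 0, 0, 0, 0, 0], "ax":[0, 0, 0, 0, 0, 0, 0], "ay":[0, 0, 0, 0, 0, 0, 0], "az":[0, 0, 0, 0, 0, 0, 0]}'
python3 - <<'E'
from h import *
for n in ("top","scene"):
    p=camera(n); W=cloud(p).reshape(-1,3); print(n)
    circ(W,(.589,.3685),.065,.072,.082); circ(W,(.589,.3685),.025,.095,.115); circ(W,(.393,-.25),.045,.1,.118); rect(W,(.6665,0),.08,.062,.073)
    for c,z in(((.589,.3685),.077),((.393,-.25),.11),((.6665,0),.067)):
        w=W[(np.hypot(W[:,0]-c[0],W[:,1]-c[1])<.04)&(abs(W[:,2]-z)<.008)]; print("plane",len(w),np.linalg.lstsq(np.c_[w[:,:2]-w[:,:2].mean(0),np.ones(len(w))],w[:,2],rcond=None)[0].round(3))
cv2.imwrite("pics/s9.png",cv2.resize(p["frame"][130:310,220:480],(780,540)))
E
```

```text
time_s: 29.3
tool_pos: [0.5904, 0.37, 0.2117]
orientation: [0.004, -0.34, 0.941, 0.001]
force: [0.1, 0.8, 0.3]
gripper_width: 0.601
finger_force: 0.0
time_s: 30.0
tool_pos: [0.3961, 0.2088, 0.2066]
orientation: [0.001, -0.339, 0.941, 0.0]
force: [0.7, 0.2, 0.3]
gripper_width: 0.602
finger_force: 0.0
top
993 enc 0.5906 0.3673 0.0547 lsq [0.5927 0.3688] mean [0.5936 0.3688 0.0766]
54 enc 0.5905 0.3674 0.0108 lsq [0.5899 0.3673] mean [0.5896 0.3671 0.1031]
572 enc 0.3953 -0.2495 0.0366 lsq [ 0.3951 -0.2495] mean [ 0.395  -0.2483  0.1093]
1122 [668.7  -1.6] [121.1  85.5] long ang 39.7 mean [ 0.6671 -0.0019  0.0666]
plane 561 [-0.002  0.001  0.077]
plane 572 [-0.001 -0.001  0.109]
plane 494 [-0.002 -0.003  0.067]
scene
647 enc 0.5891 0.3695 0.0564 lsq [0.5903 0.3683] mean [0.5951 0.3693 0.0773]
45 enc 0.5887 0.3685 0.0138 lsq [0.5901 0.3678] mean [0.5926 0.3682 0.1028]
165 enc 0.3949 -0.2467 0.0387 lsq [ 0.3959 -0.2478] mean [ 0.4012 -0.2449  0.1097]
605 [666.8  -1.1] [126.4  86.5] long ang 40.2 mean [0.6738 0.0026 0.0674]
plane 321 [ 0.004 -0.003  0.078]
plane 157 [-0.021  0.002  0.11 ]
plane 269 [ 0.011 -0.001  0.068]
```

View pics/s9.png

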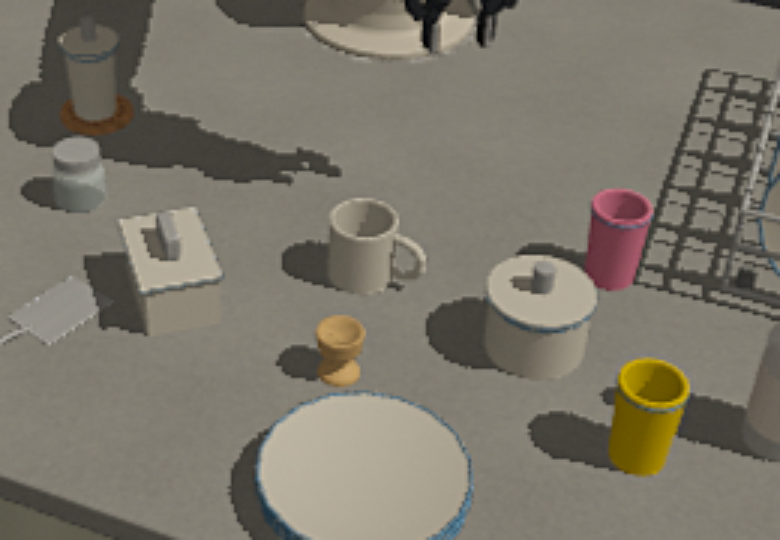

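All three lids sit flat: the big pot at (540,310), the small pot on the mat at (90,75) and the box at (170,270). The mug, jar and egg cup haven't been moved. Handing in.

```bash
python3 -c "
from station import sign_off; print(sign_off())"
```

```text
the job is handed in; nothing more can be done
None
```

I handed the job in at about 30 s: the small pot is on the mat and all three lids measured flat and at their seated heights. The mug, jar and egg cup look undisturbed, but the station gave no verdict.

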